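# Turn the kit round: reload four components in reverse order

### The arm

A 7-joint arm with a two-finger parallel gripper is mounted at the origin on the work surface. World frame = base frame: x ahead of the robot, y to its left, z up, the work surface at z = 0. Lengths are in m, angles in rad, forces in N, time in s.
With the tool pointing down it reaches from about 0.35 to 0.9 m from the base axis. Payload 7.2 kg.
Tool frame: the origin (TCP) lies midway between the tips of the shut fingers; the grasp point (between the pads) lies 19 mm behind it; z points along the fingers, y is the line along which they close (so a half turn about z gives the same grasp; the last joint's range is limited). The gripper opens to 85 mm and grips with 20 to 120 N. Pads are 22 mm wide; open, the fingers measure 114 mm over their backs; the gripper's body (76 mm by 85 mm) begins 54 mm behind the grasp point. The pads swing forward as they close: fully open they stand 13 mm farther back than shut.
Start: joints at [1.135, 0.411, -0.013, 1.596, 0.006, 1.134, -0.082], TCP at [0.225, -0.583, 0.231] pointing down, gripper open.
Joint ranges: [-2.95, 2.95], [-0.29, 1.99], [-1.47, 1.44], [0.14, 2.54], [-1.03, 4.17], [0.13, 1.85], [-2.86, 2.86]. Speed limits (rad/s): [2.39, 2.39, 3.01, 3.01, 3.14, 3.14, 3.14].

### API

Orientations are given as [roll, pitch, yaw] about the fixed x, y, z axes, in that order (R = Rz(yaw) Ry(pitch) Rx(roll)).
In Python, from cell import r, cams gives the robot as it stands.
- The arm moves only by the tool send_rows, never from a script. Its argument "targets" is a list of rows, each a list of 3 entries, a list of its own where there are three numbers: the shift along the tool's x, y, z in units of 0.3 m (1.0 is 0.3 m), then the turn, a rotation vector about the tool's x, y, z in units of pi rad (1.0 is pi rad), then the gripper command: -1 is fully open, 1 is shut, values between are in proportion. In form: [[[dx, dy, dz], [ax, ay, az], claw], ...]. A call has 1 to 8 rows; each row is the pose to reach, as a shift and turn from the pose commanded when the call began, along the tool's axes at that moment, turning the shorter way round; what a row does not reach only later rows make up. A row lasts 1/10 s, in which the tool goes at most 50 mm and 8.59 degrees, less where a joint would pass 70% of its speed; a pose out of reach is approached as far as the arm can. A call with a number of a shift or a turn outside -1 to 1 is refused whole. A call with a gripper value outside its range is refused whole. The fingers move at their own pace and stop on an object; "grip_force" is the grip in N (left out, the last holds). Time passes only in rows, so rows that repeat a pose let the fingers close. It gives the time, the measured TCP pose, the force, the opening and the grip force at its end, in the units of the state.
- r.get_state(): the state, without advancing time (a new reading comes with each control period).
- cams.capture(name): name is "scene" or "top" or "wrist"; returns the picture (420x560x3 uint8, blue, green, red); there is no depth.
- cams.calibration(name): a dict with "fx", "fy", "cx", "cy" (pixels), "D" ([k1, k2, p1, p2, k3] as OpenCV has them; the pictures are not rectified), "R" (3x3) and "t" (3): a world point X has camera coordinates R X + t. Camera axes: x right, y down, z forward; pixel columns grow to the right and rows downward; lengths in m; the calibration is good to about 2 mm. A picture is of the moment at which its call begins: read the wrist's pose just before it. calibration takes no time and is no camera call; for the wrist camera it gives the pose at the moment of the call.
- r.close_job(): hands the job in; it is judged then, once.
Trained networks look in the newest picture that a camera, given by its name, has taken for a name from the list of things; names that differ only in an ending like _2 or _b are one class to them, and where a whole thing is asked for, a point or a joint stands for the part that bears it (a point fixed in the world has none). Each returns a list of dicts, best first, with "score" (0 to 1); they miss things now and then, are a little off and sometimes report something else, mostly with a low value. They report only what shows in the picture. A call takes as long as a camera call. They do not tell look-alikes from the thing itself.
- cams.silhouettes(camera, name): "region" (420x560 bool, what is visible of it) and "at" ([row, column] in pixels, amid what is visible of it).
The state is a dict: "time_s": time; "qpos": joint angles; "qd": joint speeds; "effort": joint torques, N m; "ee_pos": TCP position; "tool_rot": TCP orientation; "force": force on the tool from outside, world axes, zero at the start; "ft_torque": the same for the moment, N m; "finger_gap": finger opening in m; "gripper_force": force on a finger pad.
Only numpy, scipy, OpenCV 4.12 (cv2) and the standard library are available. Lean on these libraries where they do the work, as an engineer would, in place of code of your own. Each camera call takes 0.05 s, during which the arm holds its last target. There are 200 camera calls.

### The job

The next station is fed from the other end, so move the four components from the wooden kit rack to the aluminium carrying rack in reverse order, one to a bay: the one standing next to the wooden rack's tall end stop goes into the bay farthest from the aluminium rack's end stop, and so on, until the one that was farthest from the stop stands next to it. Stand each one upright in the middle of its bay, never tipping any over, and let go of them all.

Things in the scene. Friction and masses are not known exactly. Their poses are not given: they have to be found in the camera images.
- kit_rack: Pale wood rack, fixed, full at the start, at any angle. Plate 60 x 236 x 10 mm (x, y, z); origin at centre of its underside, on the bench. Row along y: bays centred at y = +87, +29, -29, -87 mm, x = 0, parted by walls 4 mm thick, tops 18 mm above the bench; long sides open. END STOP, 20 mm thick, 40 mm tall, at the +y end (116 to 136); only a low wall at -y. Components start 15 mm above the bench, on pads.
- carry_rack: Bare aluminium rack, fixed, at any angle, empty at the start. Same shape, origin and axes as the kit rack: bays centred at y = +87, +29, -29, -87 mm, x = 0, walls' tops 18 mm above the bench, long sides open, 40 mm tall END STOP at the +y end. It has no pads: the floor of its bays is 10 mm above the bench.
- capacitor: Capacitor can: plain black upright cylinder, 32 mm diameter, 50 mm tall, aluminium top with a cross. Origin at the centre of its underside, z up. About 70 g.
- relay: Plug-in relay: upright block 28 x 36 x 46 mm (x, y, z), off-white cover on a 12 mm black foot. Origin at the centre of its underside, z up; starts with its x axis within 0.25 rad of the kit rack's x axis. About 60 g.
- gland: Brass cable gland: hexagonal foot 34 mm across flats and 39 mm over corners, 14 mm tall, with a round neck 25 mm in diameter above it; 42 mm tall in all. Origin at the centre of its underside, z up. About 110 g.
- transformer: Small transformer: dark steel core 36 x 18 x 44 mm (x, y, z) standing upright, with a copper-coloured winding block 26 x 40 x 28 mm through it (8 to 36 mm above the underside) and a thin black foot. Origin at the centre of its underside, z up; starts with its x axis within 0.25 rad of the kit rack's x axis. Grip it over the 36 mm of the core, along x. About 200 g.
- pad_capacitor: Cork pad 50 x 50 x 5 mm, fixed in the kit rack's bay on which the capacitor stands at the start. It never moves, so it still marks that bay afterwards. The four pads look alike. Origin at the centre of its underside, 10 mm above the bench.
- pad_relay: Cork pad 50 x 50 x 5 mm, fixed in the kit rack's bay on which the relay stands at the start. It never moves, so it still marks that bay afterwards. The four pads look alike. Origin at the centre of its underside, 10 mm above the bench.
- pad_gland: Cork pad 50 x 50 x 5 mm, fixed in the kit rack's bay on which the gland stands at the start. It never moves, so it still marks that bay afterwards. The four pads look alike. Origin at the centre of its underside, 10 mm above the bench.
- pad_transformer: Cork pad 50 x 50 x 5 mm, fixed in the kit rack's bay on which the transformer stands at the start. It never moves, so it still marks that bay afterwards. The four pads look alike. Origin at the centre of its underside, 10 mm above the bench.
There are look-alikes about, which are no part of the job. Of the things shaped like the gland, the brass one is meant.

How it is judged:
By the outcome, as a careful person would: the job done as asked, in the order asked, and still so for the second after the job is handed in, with the robot touching nothing.
It also fails if it takes over 102 s, if anything falls off the work surface, if the arm or the gripper's body presses on something with over 40 N, if the wrist force passes 120 N, or if a joint passes its speed limit or range.

## Working session

There is one attempt and no reset: what is moved stays moved. The work goes in short steps, Python scripts to look and compute and a tool call to move; the robot and the scene stay as the last step left them, time stands still between calls to the robot, and variables do not carry over. Pictures are saved under pics/ and viewed, at most 14 in all, crops included, and the job is handed in when it is done.

Besides the shell and the picture viewer there is one more tool, called after ">>>" as name(argument=value, ...) on one line, values as JSON. send_rows: Moves the arm, as the interface text tells. Shifts and turns lie within -1 to 1; 1 stands for 0.3 m of shift or pi rad of turn. Its arguments: {"type":"object","properties":{"targets":{"type":"array"},"grip_force":{"type":"number"}},"required":["targets"]}

```bash
mkdir -p pics; ls; python3 - <<'E'
from cell import r,cams
import cv2
print(r.get_state())
for n in("scene","top"):
    im=cams.capture(n);cv2.imwrite(f"pics/{n}0.png",im)
    c=cams.calibration(n);print(n,c)
    for k in("kit_rack","carry_rack","capacitor","relay","gland","transformer"):
        print(k,[(round(d["score"],2),[int(v) for v in d["at"]],int(d["region"].sum())) for d in cams.silhouettes(n,k)])
E
```

```text
pics
{'time_s': 0.0, 'qpos': array([ 1.13477143,  0.41191906, -0.01273762,  1.59707514,  0.00559597,
        1.13428529, -0.08220329]), 'qd': array([-0.00026841, -0.00136111, -0.00059329, -0.00076188,  0.0011728 ,
       -0.00088831,  0.00044416]), 'effort': array([-2.28775766e-04, -6.00616407e+01,  6.82258811e-01, -2.99404675e+01,
        1.39959622e-02,  1.05419572e-02,  5.21194113e-05]), 'ee_pos': array([ 0.22453397, -0.58272876,  0.23042827]), 'tool_rot': array([-3.13994460e+00,  1.03372917e-04,  3.67868243e-01]), 'force': array([ 0.07399915, -0.1334898 ,  0.4365413 ]), 'ft_torque': array([-0.0238347 , -0.02716244, -0.03589442]), 'gripper_force': 0.0, 'finger_gap': 0.08516072333465718}
scene {'fx': 539.2448083459049, 'fy': 539.2448083459049, 'cx': 277.83831255334763, 'cy': 219.15649956908507, 'D': array([-0.06223514,  0.        ,  0.        ,  0.        ,  0.        ]), 'R': array([[-0.24335718,  0.96993277,  0.00277515],
       [ 0.58777988,  0.14974936, -0.79504085],
       [-0.77155175, -0.19184772, -0.60654955]]), 't': array([ 0.11952282, -0.27637314,  1.6462721 ])}
kit_rack 
[... 350 characters left out ...]
0935894, 'fy': 487.36273510935894, 'cx': 288.0617153661548, 'cy': 207.30240733023106, 'D': array([-0.17618115,  0.        ,  0.        ,  0.        ,  0.        ]), 'R': array([[-0.00769255, -0.99964829,  0.02537968],
       [-0.99654174,  0.00556375, -0.08290717],
       [ 0.08273681, -0.02592967, -0.99623405]]), 't': array([0.00525317, 0.5451381 , 1.0002588 ])}
kit_rack [(0.8, [225, 177], 1266)]
carry_rack [(0.93, [227, 374], 3308)]
capacitor [(0.48, [235, 160], 235)]
relay [(0.7, [205, 203], 342), (0.24, [239, 165], 153)]
gland [(0.79, [170, 117], 280), (0.78, [145, 165], 246), (0.74, [291, 183], 262), (0.62, [292, 221], 250), (0.57, [218, 180], 231)]
transformer [(0.75, [189, 228], 374)]
```

View pics/top0.png

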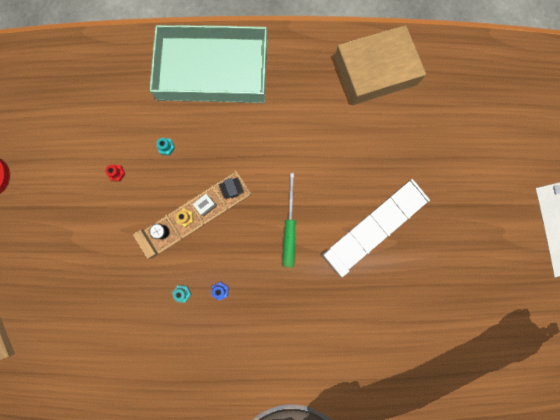

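View pics/scene0.png

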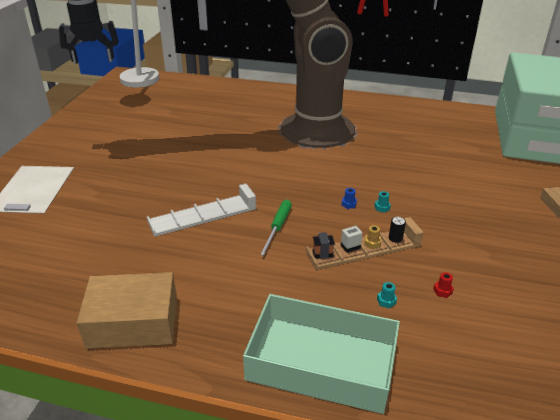

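```bash
cat > h.py <<'E'
import numpy as np,cv2
from cell import r,cams
def cal(n):
    c=cams.calibration(n);K=np.array([[c["fx"],0,c["cx"]],[0,c["fy"],c["cy"]],[0,0,1]])
    return K,c["D"],c["R"],c["t"]
def unproj(C,uv,z):
    K,D,R,t=C
    p=cv2.undistortPoints(np.array(uv,float).reshape(-1,1,2),K,D).reshape(-1,2)
    d=np.c_[p,np.ones(len(p))]@R; o=-R.T@t
    return o+d*((z-o[2])/d[:,2])[:,None]
def proj(C,X):
    K,D,R,t=C
    return cv2.projectPoints(np.array(X,float).reshape(-1,1,3),cv2.Rodrigues(R)[0],t,K,D)[0].reshape(-1,2)
def place(p,pts):
    x,y,a=p;pts=np.array(pts,float);c,s=np.cos(a),np.sin(a)
    return np.c_[x+c*pts[:,0]-s*pts[:,1],y+s*pts[:,0]+c*pts[:,1],pts[:,2]]
E
python3 - <<'E'
from h import *
im=cv2.imread("pics/top0.png")
a=cv2.resize(im[160:270,120:260],None,fx=4,fy=4,interpolation=cv2.INTER_CUBIC)
b=cv2.resize(im[170:280,310:440],None,fx=4,fy=4,interpolation=cv2.INTER_CUBIC)
# perspective-free: just stack vertically scaled
b=cv2.copyMakeBorder(b,0,0,0,a.shape[1]-b.shape[1],0)
o=cv2.resize(np.hstack([a,b]),None,fx=.71,fy=.71,interpolation=cv2.INTER_AREA)
cv2.imwrite("pics/crop1.png",o);print(o.shape)
C=cal("top")
for s in [(145,243),(160,231),(184,217),(203,205),(231,188),(337,264),(422,190)]: print(s,unproj(C,s,.015))
E
```

```text
(312, 795, 3)
(145, 243) [[0.47151429 0.30553258 0.015     ]]
(160, 231) [[0.49692025 0.27325861 0.015     ]]
(184, 217) [[0.52642264 0.22193239 0.015     ]]
(203, 205) [[0.55168716 0.1815484  0.015     ]]
(231, 188) [[0.58754091 0.12216858 0.015     ]]
(337, 264) [[ 0.42527787 -0.10084167  0.015     ]]
(422, 190) [[ 0.58177535 -0.28905454  0.015     ]]
```

View pics/crop1.png

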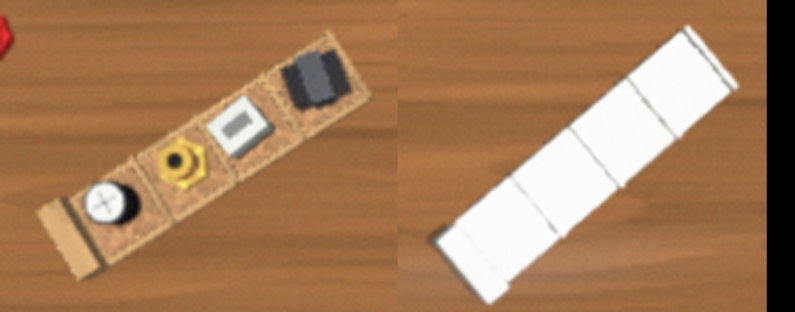

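```bash
cat >> h.py <<'E'
from scipy.optimize import least_squares
from scipy.spatial.transform import Rotation as Ro
def fit(C,px,m,p0):
    f=least_squares(lambda p:(proj(C,place(p,m))-np.array(px)).ravel(),p0);return f.x,f.fun
def plan(x,y,z,yaw,s=None):
    s=s or r.get_state();A=Ro.from_euler("xyz",s["tool_rot"]);B=Ro.from_euler("xyz",[np.pi,0,yaw])
    d=A.inv().apply(np.array([x,y,z])-s["ee_pos"])/.3;w=(A.inv()*B).as_rotvec()/np.pi
    print("PLAN",np.round(d,4).tolist(),np.round(w,4).tolist(),"d",np.round(np.linalg.norm(d)*.3,3),"t",round(s["time_s"],2))
E
python3 - <<'E'
from h import *
C=cal("top")
E=[(30,-118,18),(-30,-118,18)];S=[(-30,136,40),(30,136,40),(-30,116,40),(30,116,40)]
def m(l):return np.array(l)/1000
# image right = -y world; rack x dir (cos a,sin a) points up-left(x up)
p,f=fit(C,[(236.2,170.9),(250.6,193.8),(148.2,258.2),(133.4,234.6),(156.6,254),(143.2,230.1)],m(E+S[:2]+S[2:]),[.54,.2,.54]);print(p,f.round(1))
p2,f2=fit(C,[(411.9,179.2),(430.2,200.3),(342.5,276.7),(348.9,271.1)],m(E+[S[0],S[2]]),[.5,-.2,.69]);print(p2,f2.round(1))
c=place(p2,[(0,0,0)])[0]
plan(c[0],c[1],.25,p2[2]+np.pi/2)
E
```

```text
[0.53636391 0.19305801 0.57037024] [ 0.5 -0.8  1.4 -0.1  0.2  1.1 -0.   0.2 -0.2  0.  -1.9 -0.5]
[ 0.50795051 -0.19446218  0.68066982] [ 0.4 -0.3 -0.3  0.1 -0.5  0.4  0.5 -0.2]
PLAN [1.347, -0.8697, -0.0623] [0.0, 0.0, -0.5996] d 0.481 t 0.7
```

>>> send_rows(targets=[[[0.8,-0.52,-0.06],[0,0,-0.37],-1],[[0.8,-0.52,-0.06],[0,0,-0.37],-1],[[0.8,-0.52,-0.06],[0,0,-0.37],-1],[[0.8,-0.52,-0.06],[0,0,-0.37],-1],[[0.8,-0.52,-0.06],[0,0,-0.37],-1],[[0.8,-0.52,-0.06],[0,0,-0.37],-1],[[0.8,-0.52,-0.06],[0,0,-0.37],-1],[[0.8,-0.52,-0.06],[0,0,-0.37],-1]])

```text
time_s: 1.5
ee_pos: [0.3937, -0.35, 0.2497]
tool_rot: [3.141, 0.0, 1.539]
force: [-0.2, 0.0, -1.3]
finger_gap: 0.0852
gripper_force: 0.0
```

```bash
python3 - <<'E'
from h import *
print(r.get_state()["ee_pos"],cal("wrist")[2:])
plan(.508,-.194,.25,.6807+np.pi/2)
E
```

```text
[ 0.39369096 -0.35000216  0.24971274] (array([[ 0.99951602, -0.03107648,  0.00140469],
       [-0.0302625 , -0.9608941 ,  0.27525753],
       [-0.00720428, -0.27516682, -0.9613695 ]]), array([-0.4039862 , -0.36423481,  0.30187256]))
PLAN [0.5317, 0.3645, -0.001] [0.0001, 0.0002, -0.2267] d 0.193 t 1.5
```

>>> send_rows(targets=[[[0.53,0.365,0],[0,0,-0.2267],-1],[[0.53,0.365,0],[0,0,-0.2267],-1],[[0.53,0.365,0],[0,0,-0.2267],-1],[[0.53,0.365,0],[0,0,-0.2267],-1],[[0.53,0.365,0],[0,0,-0.2267],-1],[[0.53,0.365,0],[0,0,-0.2267],-1],[[0.53,0.365,0],[0,0,-0.2267],-1]])

```text
time_s: 2.2
ee_pos: [0.5079, -0.1979, 0.2492]
tool_rot: [-3.141, 0.0, 2.238]
force: [-0.5, -0.4, 0.5]
finger_gap: 0.0851
gripper_force: 0.0
```

```bash
python3 - <<'E'
from h import *
C=cal("wrist");im=cams.capture("wrist")
p=[.50795051,-.19446218,.68066982]
b=np.array([(x,y,10) for y in(87,29,-29,-87) for x in(0,)])/1e3
E=np.array([(30,-118,18),(-30,-118,18),(-30,136,40),(30,136,40),(-30,116,40),(30,116,40)])/1e3
for q in proj(C,place(p,E)):cv2.circle(im,tuple(int(v) for v in q),3,(0,0,255),1)
for q in proj(C,place(p,b)):cv2.circle(im,tuple(int(v) for v in q),3,(0,255,0),1)
cv2.imwrite("pics/w1.png",im)
print(r.get_state()["ee_pos"],-C[2].T@C[3])
E
```

```text
[ 0.50779497 -0.19823847  0.24918803] [ 0.4640472  -0.1422696   0.39049115]
```

View pics/w1.png

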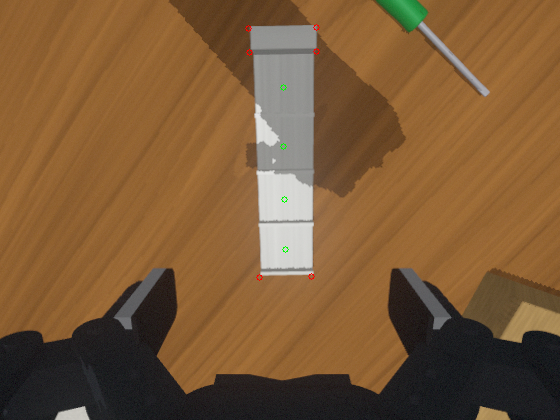

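```bash
python3 - <<'E'
from h import *
C=cal("wrist")
E=np.array([(30,-118,18),(-30,-118,18),(-30,136,40),(30,136,40),(-30,116,40),(30,116,40)])/1e3
p=[.50795051,-.19446218,.68066982];print(proj(C,place(p,E)).round(0))
q=proj(C,place(p,E));w=np.array([(261,275),(312,273.5),(250,27),(316,26),(250.5,53),(316,51.5)])
ww=np.array([min(w,key=lambda a:np.linalg.norm(a-k)) for k in q])
print(fit(C,ww,E,p))
plan(.536,.193,.25,.5704+np.pi/2)
E
```

```text
[[312. 277.]
 [259. 277.]
 [249.  28.]
 [317.  27.]
 [250.  53.]
 [316.  52.]]
(array([ 0.50774964, -0.19340016,  0.68391474]), array([ 0.91262011,  2.26135728, -0.78482339,  1.58368428, -0.88208057,
        0.24365454,  0.71531103, -0.02749258, -0.46661954, -1.48937897,
        0.53355274, -1.21943872]))
PLAN [0.967, 0.88, -0.0035] [-0.0002, 0.0001, 0.0306] d 0.392 t 2.25
```

>>> send_rows(targets=[[[0.967,0.88,0],[0,0,0.03],-1],[[0.967,0.88,0],[0,0,0.03],-1],[[0.967,0.88,0],[0,0,0.03],-1],[[0.967,0.88,0],[0,0,0.03],-1],[[0.967,0.88,0],[0,0,0.03],-1],[[0.967,0.88,0],[0,0,0.03],-1],[[0.967,0.88,0],[0,0,0.03],-1],[[0.967,0.88,0],[0,0,0.03],-1]])

```text
time_s: 3.05
ee_pos: [0.5347, 0.1957, 0.2495]
tool_rot: [3.141, 0.0, 2.144]
force: [0.6, 0.5, 0.0]
finger_gap: 0.0854
gripper_force: 0.0
```

```bash
python3 - <<'E'
from h import *
s=r.get_state();print(s["ee_pos"],s["tool_rot"])
C=cal("wrist");im=cams.capture("wrist");np.savez("kit.npz",*C)
p=[.53636391,.19305801,.57037024]
E=np.array([(30,-118,18),(-30,-118,18),(-30,136,40),(30,136,40),(-30,116,40),(30,116,40)])/1e3
b=np.array([(0,y,15+h) for y,h in zip((87,29,-29,-87),(50,42,46,44))])/1e3
cv2.imwrite("pics/w2raw.png",im)
for q in proj(C,place(p,E)):cv2.circle(im,tuple(int(v) for v in q),3,(0,0,255),1)
for q in proj(C,place(p,b)):cv2.circle(im,tuple(int(v) for v in q),2,(0,255,0),1)
print(proj(C,place(p,E)).round(0),proj(C,place(p,b)).round())
im=cv2.resize(im[0:320,130:430],None,fx=1.85,fy=1.85,interpolation=cv2.INTER_CUBIC)
cv2.imwrite("pics/w2.png",im)
E
```

```text
[0.53472727 0.19571138 0.24951769] [3.14110047e+00 4.56662742e-04 2.14411459e+00]
[[308. 282.]
 [255. 281.]
 [249.  35.]
 [316.  35.]
 [249.  59.]
 [315.  59.]] [[282.  91.]
 [282. 158.]
 [282. 218.]
 [282. 273.]]
```

View pics/w2.png

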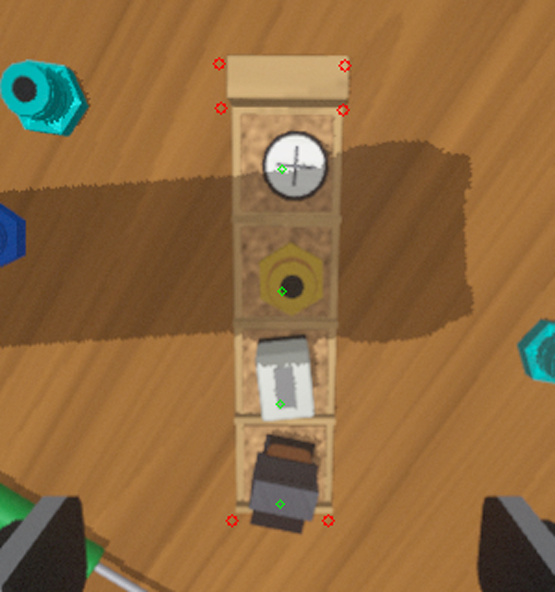

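```bash
python3 - <<'E'
from h import *
C=[v for v in np.load("kit.npz").values()]
E=np.array([(-30,136,40),(30,136,40),(-30,116,40),(30,116,40),(-30,-118,18),(30,-118,18)])/1e3
w=np.array([(227,56),(349,56),(229,103),(350,100),(235,512),(332,511)])/1.85+[130,0]
p,f=fit(C,w,E,[.536,.193,.57]);print(p,f.round(1))
for n,q,z in [("cap",(295,165),.065),("gland",(291,287),.057),("relay",(286,391),.061)]:
    X=unproj(C,np.array(q)/1.85+[130,0],z)[0];d=X[:2]-p[:2];c,s=np.cos(p[2]),np.sin(p[2])
    print(n,X,c*d[0]+s*d[1],-s*d[0]+c*d[1])
im=cv2.imread("pics/w2raw.png")[175:290,255:315]
im=cv2.resize(im,None,fx=5,fy=5,interpolation=cv2.INTER_CUBIC)
im=(255*(im/255.)**.5).astype(np.uint8)
cv2.imwrite("pics/w3.png",im)
E
```

```text
[0.53633714 0.19807302 0.56650447] [-0.3 -0.6  1.1 -0.  -1.1 -1.8 -0.2  0.3  0.3  1.2  0.4  2.1]
cap [0.49355195 0.27119522 0.065     ] 0.003142271060174999 0.08466141659411777
gland [0.5235831  0.22193175 0.057     ] 0.002043010138860636 0.02697648477366414
relay [0.55032624 0.17606824 0.061     ] -5.9045124966711215e-06 -0.02607498979573216
```

View pics/w3.png

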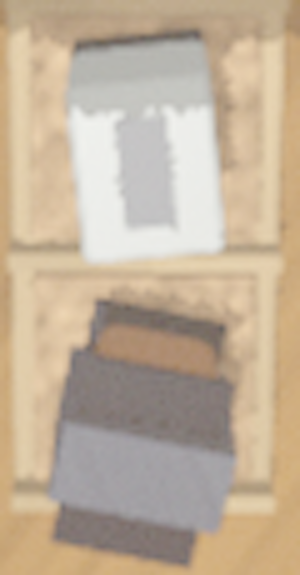

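```bash
cat >> h.py <<'E'
KIT=np.array([.5363,.1978,.5675]);CAR=np.array([.5078,-.1937,.684])
E
python3 - <<'E'
from h import *
C=[v for v in np.load("kit.npz").values()]
for n,w,a,b,z in [("relay",[(69,106),(209,102),(223,250),(88,262)],14,18,61),("trafo",[(65,422),(233,455),(218,532),(50,500)],18,9,59)]:
    w=np.array(w)/5+[255,175]
    p,f=fit(C,w,np.array([(-a,b,z),(a,b,z),(a,-b,z),(-a,-b,z)])/1e3,[.55,.15,.57]);print(n,p,f.round(1),p[2]-KIT[2])
    d=p[:2]-KIT[:2];c,s=np.cos(KIT[2]),np.sin(KIT[2]);print(c*d[0]+s*d[1],-s*d[0]+c*d[1])
plan(.4936,.2712,.10,KIT[2]+np.pi/2)
plan(.4936,.2712,.020,KIT[2]+np.pi/2)
E
```

```text
relay [0.5502178  0.17599668 0.66119519] [-0.8 -1.9  0.8 -3.6  0.9  2.9 -0.9  2.9] 0.09369518857100811
1.6311429931664678e-05 -0.025866768004776046
trafo [0.58345238 0.12272352 0.37171283] [-0.5 -0.2  1.1 -0.2  0.3  0.3 -0.9  0.2] -0.195787166445403
-0.0005944075286792583 -0.08865366068829324
PLAN [0.2586, 0.0105, 0.5006] [0.0011, -0.0013, 0.0043] d 0.169 t 3.1
PLAN [0.2575, 0.0095, 0.7673] [0.0011, -0.0013, 0.0043] d 0.243 t 3.1
```

>>> send_rows(targets=[[[0.258,0.01,0.5],[0,0,0.0043],-1],[[0.258,0.01,0.5],[0,0,0.0043],-1],[[0.258,0.01,0.5],[0,0,0.0043],-1],[[0.258,0.01,0.5],[0,0,0.0043],-1],[[0.258,0.01,0.5],[0,0,0.0043],-1],[[0.258,0.01,0.65],[0,0,0.0043],-1],[[0.258,0.01,0.767],[0,0,0.0043],-1],[[0.258,0.01,0.767],[0,0,0.0043],-1]], grip_force=40)

```text
time_s: 3.9
ee_pos: [0.4942, 0.2577, 0.0167]
tool_rot: [-3.136, 0.001, 2.131]
force: [-0.5, -1.2, 0.3]
finger_gap: 0.0853
gripper_force: 0.0
```

>>> send_rows(targets=[[[0,0,0],[0,0,0],0.1],[[0,0,0],[0,0,0],0.3],[[0,0,0],[0,0,0],1],[[0,0,0],[0,0,0],1],[[0,0,0],[0,0,0],1],[[0,0,0],[0,0,0],1],[[0,0,0],[0,0,0],1]])

```text
time_s: 4.6
ee_pos: [0.496, 0.2612, 0.021]
tool_rot: [3.139, 0.001, 2.134]
force: [-0.5, -1.7, 8.0]
finger_gap: 0.0312
gripper_force: 38.9
```

```bash
python3 - <<'E'
from h import *
s=r.get_state();print(s["ee_pos"],s["tool_rot"],s["finger_gap"])
im=cams.capture("wrist");cv2.imwrite("pics/w4.png",im)
c=place(CAR,[(0,-.087,.0)])[0];print(c)
E
```

```text
[0.49604826 0.26123961 0.0210266 ] [3.13894285e+00 9.88960724e-04 2.13422641e+00] 0.03118968329268381
[ 0.56277515 -0.26112947  0.        ]
```

View pics/w4.png

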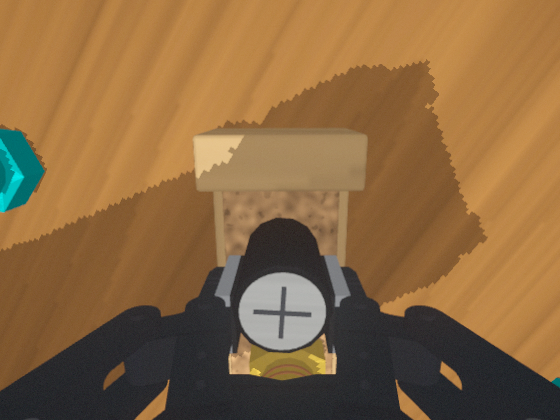

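```bash
python3 - <<'E'
from h import *
s=r.get_state();print(s["ee_pos"],s["force"],s["time_s"])
C=cal("wrist")
print(unproj(C,(282.5,312),.065))
E=np.array([(-30,136,40),(30,136,40),(-30,116,40),(30,116,40)])/1e3
p,f=fit(C,[(194,135),(366,133),(197,190),(365,190)],E,KIT);print(p,f.round(1))
print(place(p,[(0,.087,0)]),place(KIT,[(0,.087,0)]))
print(cams.calibration("top")["t"])
E
```

```text
[0.49608911 0.26124422 0.02104657] [-0.32698596 -2.53303599  7.62530067] 4.65
[[0.49031905 0.26997239 0.065     ]]
[0.53536446 0.19924097 0.57055115] [-3.6 -1.3  4.1 -0.6 -2.2  2.1  1.7  0.8]
[[0.48837611 0.27246047 0.        ]] [[0.48953527 0.27116253 0.        ]]
[0.00525317 0.5451381  1.0002588 ]
```

>>> send_rows(targets=[[[0,0,0],[0,0,0],0],[[0,0,0],[0,0,0],-0.3],[[0,0,0],[0,0,0],-0.3],[[0.034,0,0.0],[0,0,0],-0.3],[[0.034,0,0.0],[0,0,0],-0.3],[[0.034,0,0.0],[0,0,0],-0.3],[[0.034,0,0.0],[0,0,0],-0.3]])

```text
time_s: 5.35
ee_pos: [0.4893, 0.2696, 0.0191]
tool_rot: [-3.141, 0.0, 2.135]
force: [0.9, 0.7, 0.8]
finger_gap: 0.0554
gripper_force: 0.0
```

>>> send_rows(targets=[[[0.034,0,0],[0,0,0],0.2],[[0,0,0],[0,0,0],0.4],[[0,0,0],[0,0,0],1],[[0,0,0],[0,0,0],1],[[0,0,0],[0,0,0],1],[[0,0,0],[0,0,0],1],[[0,0,0],[0,0,0],1]])

```text
time_s: 6.05
ee_pos: [0.4898, 0.27, 0.0196]
tool_rot: [3.14, -0.0, 2.135]
force: [-0.3, 2.2, 5.2]
finger_gap: 0.0307
gripper_force: 39.7
```

```bash
python3 - <<'E'
from h import *
s=r.get_state();print(s["ee_pos"],s["tool_rot"],s["finger_gap"])
C=cal("wrist")
im=cams.capture("wrist");cv2.imwrite("pics/w5.png",im)
for d in cams.silhouettes("wrist","capacitor"):print(d["score"],d["at"])
E
```

```text
[0.48980731 0.26995443 0.01958832] [ 3.14046433e+00 -7.80522666e-05  2.13474406e+00] 0.030718168827075492
0.77 [325.9, 283.9]
```

View pics/w5.png

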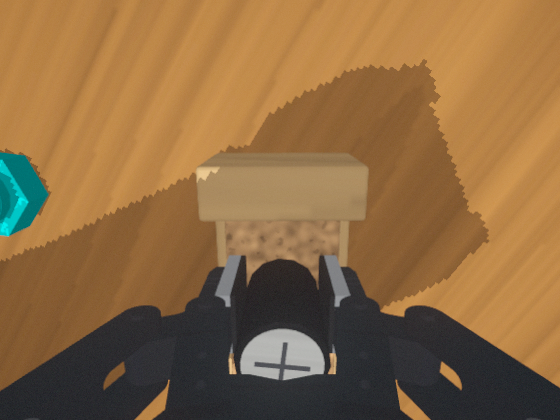

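>>> send_rows(targets=[[[0,0,-0.1],[0,0,0],1],[[0,0,-0.2],[0,0,0],1],[[0,0,-0.3],[0,0,0],1],[[0,0,-0.3],[0,0,0],1],[[0,0,-0.3],[0,0,0],1],[[0,0,-0.3],[0,0,0],1]])

```text
time_s: 6.75
ee_pos: [0.4889, 0.2684, 0.1079]
tool_rot: [-3.139, 0.001, 2.134]
force: [0.3, 1.1, -0.7]
finger_gap: 0.0312
gripper_force: 39.9
```

```bash
python3 - <<'E'
from h import *
s=r.get_state();print(s["ee_pos"],s["tool_rot"],s["finger_gap"],s["force"])
c=place(CAR,[(0,-.087,.0)])[0];plan(c[0],c[1],.11,CAR[2]+np.pi/2)
E
```

```text
[0.4889162  0.268428   0.10791596] [-3.13932110e+00  5.13119286e-04  2.13405874e+00] 0.031156541108309694 [ 0.34913589  1.1273542  -0.69234492]
PLAN [-1.624, -0.7344, -0.0044] [-0.0007, 0.0001, -0.0384] d 0.535 t 6.75
```

Transport in two calls, gently stepped.

>>> send_rows(targets=[[[-0.1,-0.045,0],[0,0,-0.005],1],[[-0.22,-0.1,0],[0,0,-0.01],1],[[-0.34,-0.154,0],[0,0,-0.015],1],[[-0.46,-0.208,0],[0,0,-0.02],1],[[-0.58,-0.262,0],[0,0,-0.025],1],[[-0.7,-0.316,0],[0,0,-0.03],1],[[-0.8,-0.362,0],[0,0,-0.0384],1]])

```text
time_s: 7.45
ee_pos: [0.525, 0.0059, 0.1077]
tool_rot: [-3.139, -0.001, 2.255]
force: [0.8, -0.1, -1.5]
finger_gap: 0.0308
gripper_force: 39.9
```

>>> send_rows(targets=[[[-0.15,-0.05,0],[0,0,0],1],[[-0.27,-0.1,0],[0,0,0],1],[[-0.39,-0.15,0],[0,0,0],1],[[-0.5,-0.2,0],[0,0,0],1],[[-0.6,-0.25,0],[0,0,0],1],[[-0.7,-0.28,0],[0,0,0],1],[[-0.77,-0.28,0],[0,0,0],1],[[-0.77,-0.28,0],[0,0,0],1]])

```text
time_s: 8.25
ee_pos: [0.6067, -0.227, 0.1069]
tool_rot: [-3.14, -0.001, 2.251]
force: [0.4, 0.1, -0.8]
finger_gap: 0.0312
gripper_force: 39.9
```

>>> send_rows(targets=[[[0,0,0],[0,0,0],1],[[0,0,0],[0,0,0],1],[[0,0,0],[0,0,0],1]])

```text
time_s: 8.55
ee_pos: [0.6065, -0.2221, 0.1089]
tool_rot: [-3.141, -0.001, 2.257]
force: [-0.7, -0.2, -0.9]
finger_gap: 0.0309
gripper_force: 39.9
```

```bash
python3 - <<'E'
from h import *
s=r.get_state();print(s["ee_pos"],s["tool_rot"],s["finger_gap"],s["force"])
c=place(CAR,[(0,-.087,.0)])[0];plan(c[0],c[1],.0155,CAR[2]+np.pi/2)
C=cal("wrist")
im=cams.capture("wrist")
E=np.array([(-30,136,40),(30,136,40),(-30,116,40),(30,116,40)]+[(x,y,18) for y in (58,0,-58) for x in (-30,30)])/1e3
for q in proj(C,place(CAR,E)):cv2.circle(im,tuple(int(v) for v in q),3,(0,0,255),1)
cv2.imwrite("pics/w6.png",im)
E
```

```text
[ 0.60646308 -0.22211026  0.10890993] [-3.14123758e+00 -8.12050285e-04  2.25696092e+00] 0.030937892248559626 [-0.70498794 -0.24200424 -0.88072247]
PLAN [-0.0086, -0.195, 0.3114] [-0.0001, -0.0003, 0.0007] d 0.11 t 8.55
```

View pics/w6.png

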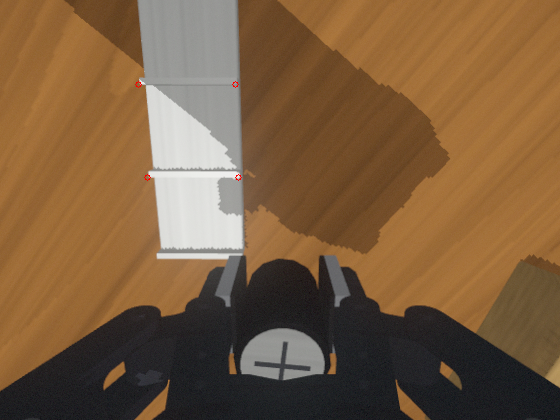

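```bash
python3 - <<'E'
from h import *
s=r.get_state();print(s["ee_pos"],s["time_s"])
C=cal("wrist")
X=unproj(C,(282.5,363),.1089+.0454)[0];c,q=np.cos(CAR[2]),np.sin(CAR[2]);d=X-s["ee_pos"];print("cap-TCP rack frame",c*d[0]+q*d[1],-q*d[0]+c*d[1])
E=np.array([(-30,0,18),(30,0,18),(-30,-58,18),(30,-58,18),(-30,-118,18),(30,-118,18)])/1e3
p,f=fit(C,[(140,81),(238,81),(149,174),(240.5,174),(157,257.5),(243,257)],E,CAR);print(p,f.round(1))
print(place(p,[(0,-.087,0)]),place(CAR,[(0,-.087,0)]))
E
```

```text
[ 0.60659339 -0.22234221  0.10910808] 8.6
cap-TCP rack frame 7.404307277482456e-05 -0.007252282904464722
[ 0.50741111 -0.19122043  0.68273592] [-0.2 -1.  -0.1 -0.9 -0.1 -0.2  0.   0.   0.4  1.  -0.1  1.8]
[[ 0.56230098 -0.25871933  0.        ]] [[ 0.56277515 -0.26112947  0.        ]]
```

```bash
sed -i 's/^KIT=.*/KIT=np.array([.5363,.1978,.5675]);CAR=np.array([.5074,-.1915,.683])/' h.py; python3 - <<'E'
from h import *
c=place(CAR,[(0,-.087+.0072,.0)])[0];print(c)
plan(c[0],c[1],.05,CAR[2]+np.pi/2)
E
```

```text
[ 0.55776361 -0.25339949  0.        ]
PLAN [0.0229, -0.1915, 0.1971] [-0.0001, -0.0001, 0.0009] d 0.083 t 8.6
```

>>> send_rows(targets=[[[0.01,-0.08,0],[0,0,0],1],[[0.023,-0.19,0],[0,0,0],1],[[0.023,-0.1915,0.1],[0,0,0],1],[[0.023,-0.1915,0.197],[0,0,0],1],[[0.023,-0.1915,0.197],[0,0,0],1],[[0.023,-0.1915,0.197],[0,0,0],1],[[0.023,-0.1915,0.197],[0,0,0],1],[[0.023,-0.1915,0.197],[0,0,0],1]])

```text
time_s: 9.4
ee_pos: [0.5591, -0.2543, 0.0517]
tool_rot: [3.14, 0.002, 2.256]
force: [0.3, -0.7, -0.4]
finger_gap: 0.031
gripper_force: 39.9
```

```bash
python3 - <<'E'
from h import *
s=r.get_state();print(s["ee_pos"],s["time_s"])
c=place(CAR,[(0,-.087+.0072,.0)])[0]
plan(c[0],c[1],.0152,CAR[2]+np.pi/2)
C=cal("wrist")
im=cams.capture("wrist")
E=np.array([(-30,0,18),(30,0,18),(-30,-58,18),(30,-58,18),(-30,-118,18),(30,-118,18)])/1e3
for q in proj(C,place(CAR,E)):cv2.circle(im,tuple(int(v) for v in q),3,(0,0,255),1)
cv2.imwrite("pics/w7.png",im)
E
```

```text
[ 0.55913323 -0.25434963  0.05170096] 9.4
PLAN [0.0056, -0.0017, 0.1217] [0.0004, 0.0007, 0.0006] d 0.037 t 9.4
```

View pics/w7.png

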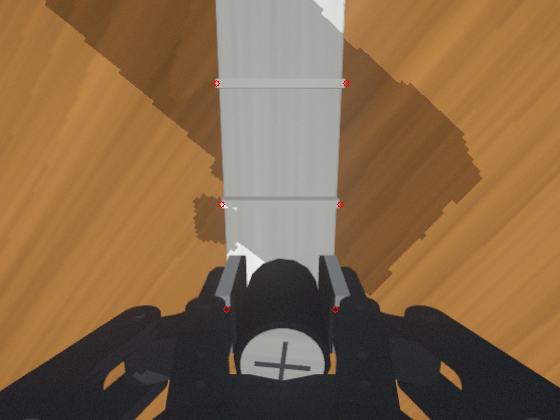

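>>> send_rows(targets=[[[0.005,0,0.06],[0,0,0],1],[[0.006,0,0.11],[0,0,0],1],[[0.006,0,0.122],[0,0,0],1],[[0.006,0,0.122],[0,0,0],1],[[0.006,0,0.122],[0,0,0],1],[[0.006,0,0.122],[0,0,0],1]])

```text
time_s: 10.05
ee_pos: [0.5567, -0.2528, 0.0141]
tool_rot: [-3.141, -0.0, 2.255]
force: [-3.4, 1.5, 7.1]
finger_gap: 0.031
gripper_force: 39.8
```

```bash
python3 - <<'E'
from h import *
s=r.get_state();print(s["ee_pos"],s["tool_rot"],s["force"])
E
```

```text
[ 0.55665003 -0.25281754  0.01407104] [-3.14093682e+00 -3.21984290e-04  2.25539970e+00] [-3.35078481  1.52249424  7.05341031]
```

>>> send_rows(targets=[[[0,0,0],[0,0,0],0.2],[[0,0,0],[0,0,0],-0.2],[[0,0,0],[0,0,0],-0.3],[[0,0,-0.1],[0,0,0],-0.3],[[0,0,-0.25],[0,0,0],-0.3],[[0,0,-0.4],[0,0,0],-1],[[0,0,-0.4],[0,0,0],-1],[[0,0,-0.4],[0,0,0],-1]])

```text
time_s: 10.85
ee_pos: [0.5574, -0.2534, 0.1347]
tool_rot: [3.141, 0.003, 2.255]
force: [-0.3, 0.5, -0.4]
finger_gap: 0.0854
gripper_force: 0.0
```

```bash
python3 - <<'E'
from h import *
s=r.get_state();print(s["ee_pos"],s["time_s"])
plan(.522,.2215,.17,KIT[2]+np.pi/2)
E
```

```text
[ 0.55744701 -0.25342562  0.13468071] 10.85
PLAN [1.3013, 0.909, -0.1203] [0.0003, 0.0008, 0.0371] d 0.478 t 10.85
```

>>> send_rows(targets=[[[0.8,0.56,-0.12],[0,0,0],-1],[[0.8,0.56,-0.12],[0,0,0],-1],[[0.8,0.56,-0.12],[0,0,0],-1],[[0.8,0.56,-0.12],[0,0,0],-1],[[0.8,0.56,-0.12],[0,0,0],-1],[[0.8,0.56,-0.12],[0,0,0],-1],[[0.8,0.56,-0.12],[0,0,0],-1]])

```text
time_s: 11.55
ee_pos: [0.5339, 0.047, 0.1694]
tool_rot: [3.14, -0.003, 2.265]
force: [0.6, -1.6, 0.0]
finger_gap: 0.0852
gripper_force: 0.0
```

>>> send_rows(targets=[[[0.5,0.35,0],[0,0,0.037],-1],[[0.5,0.35,0],[0,0,0.037],-1],[[0.5,0.35,0],[0,0,0.037],-1],[[0.5,0.35,0],[0,0,0.037],-1],[[0.5,0.35,0],[0,0,0.037],-1],[[0.5,0.35,0],[0,0,0.037],-1],[[0.5,0.35,0],[0,0,0.037],-1],[[0.5,0.35,0],[0,0,0.037],-1]])

```text
time_s: 12.35
ee_pos: [0.5222, 0.2197, 0.1689]
tool_rot: [-3.14, 0.001, 2.136]
force: [0.1, 0.8, 0.0]
finger_gap: 0.0855
gripper_force: 0.0
```

>>> send_rows(targets=[[[0,0,0],[0,0,0],-1],[[0,0,0],[0,0,0],-1],[[0,0,0],[0,0,0],-1]])

```text
time_s: 12.65
ee_pos: [0.522, 0.2213, 0.1696]
tool_rot: [3.141, 0.0, 2.138]
force: [-0.8, 0.4, 0.3]
finger_gap: 0.0854
gripper_force: 0.0
```

```bash
python3 - <<'E'
from h import *
s=r.get_state();print(s["ee_pos"],s["tool_rot"])
C=cal("wrist");np.savez("kit2.npz",*C)
im=cams.capture("wrist");cv2.imwrite("pics/w8raw.png",im)
b=np.array([(0,29,57),(0,-29,61),(0,-87,59)])/1e3
for q in proj(C,place(KIT,b)):cv2.circle(im,tuple(int(v) for v in q),3,(0,255,0),1)
for q in proj(C,place(KIT,np.array([(x,y,18) for y in(58,0,-58,-118) for x in (-30,30)])/1e3)):cv2.circle(im,tuple(int(v) for v in q),3,(0,0,255),1)
cv2.imwrite("pics/w8.png",cv2.resize(im[:,120:440],None,fx=1.42,fy=1.42,interpolation=cv2.INTER_CUBIC))
E
```

```text
[0.52197072 0.22129402 0.16957075] [3.14141717e+00 2.04473939e-04 2.13828169e+00]
```

View pics/w8.png

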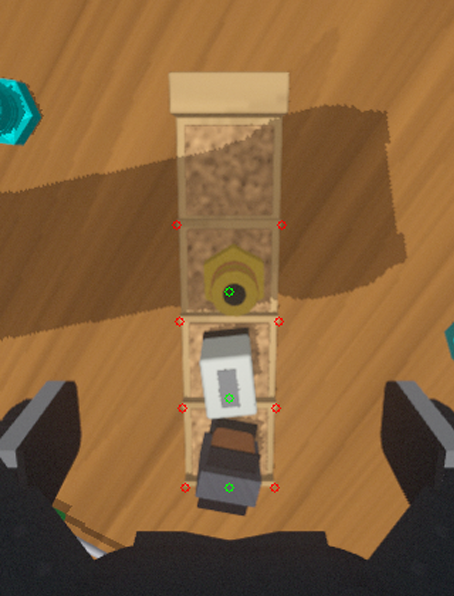

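```bash
python3 - <<'E'
from h import *
C=[v for v in np.load("kit2.npz").values()]
u=lambda w:np.array(w,float)/1.42+[120,0]
E=np.array([(-30,136,40),(30,136,40),(-30,116,40),(30,116,40)]+[(x,y,18) for y in(58,0,-58) for x in (-30,30)])/1e3
p,f=fit(C,u([(169.5,74),(289,74),(171,115),(288,115),(178,224),(282.5,223),(181,318),(279,316),(184,405),(276,402)]),E,KIT);print(p,f.round(1))
for n,q,z in [("gland",(234,293),.057),("relay",(229,389),.061),("trafo",(228,483),.059)]:
    X=unproj(C,u(q),z)[0];d=X[:2]-p[:2];c,s=np.cos(p[2]),np.sin(p[2])
    print(n,X,c*d[0]+s*d[1],-s*d[0]+c*d[1])
    if n=="gland":g=X
plan(g[0],g[1],.07,p[2]+np.pi/2)
E
```

```text
[0.53623205 0.19873078 0.57096203] [-1.  -2.1  1.  -2.4 -1.  -0.6  0.9 -0.9 -0.4 -0.  -0.2  0.5 -0.4  1.5
  0.5  2.6 -0.5  1.2  1.1  3.1]
gland [0.52304389 0.22307149 0.057     ] 0.0020584636907935664 0.027607255179497144
relay [0.5489948  0.17753994 0.061     ] -0.0007140736493532578 -0.024727108676824892
trafo [0.58082692 0.12649123 0.059     ] -0.0015199650554321084 -0.08488194944294031
PLAN [0.0026, 0.0062, 0.3318] [0.0, 0.0001, -0.001] d 0.1 t 12.7
```

>>> send_rows(targets=[[[0.003,0.006,0.12],[0,0,0],-1],[[0.003,0.006,0.25],[0,0,0],-1],[[0.003,0.006,0.38],[0,0,0],-1],[[0.003,0.006,0.46],[0,0,0],-1],[[0.003,0.006,0.51],[0,0,0],-1],[[0.003,0.006,0.518],[0,0,0],-1],[[0.003,0.006,0.518],[0,0,0],-1],[[0.003,0.006,0.518],[0,0,0],-1]])

```text
time_s: 13.5
ee_pos: [0.5237, 0.224, 0.0155]
tool_rot: [3.139, 0.0, 2.139]
force: [-0.2, 0.5, 0.7]
finger_gap: 0.0856
gripper_force: 0.0
```

>>> send_rows(targets=[[[0,0,0],[0,0,0],-0.1],[[0,0,0],[0,0,0],0.1],[[0,0,0],[0,0,0],0.4],[[0,0,0],[0,0,0],1],[[0,0,0],[0,0,0],1],[[0,0,0],[0,0,0],1],[[0,0,0],[0,0,0],1],[[0,0,0],[0,0,0],1]])

```text
time_s: 14.3
ee_pos: [0.5231, 0.2235, 0.0147]
tool_rot: [3.141, 0.001, 2.139]
force: [-0.7, -0.9, 6.4]
finger_gap: 0.0329
gripper_force: 39.7
```

```bash
python3 - <<'E'
from h import *
s=r.get_state();print(s["ee_pos"],s["tool_rot"],s["finger_gap"],s["force"])
C=cal("wrist");im=cams.capture("wrist");cv2.imwrite("pics/w9.png",cv2.resize(im[230:400,180:380],None,fx=2,fy=2))
E
```

```text
[0.52311572 0.22348855 0.01472057] [3.14102200e+00 5.65041917e-04 2.13889955e+00] 0.03292135879310337 [-0.72000259 -0.90354861  6.3707072 ]
```

View pics/w9.png

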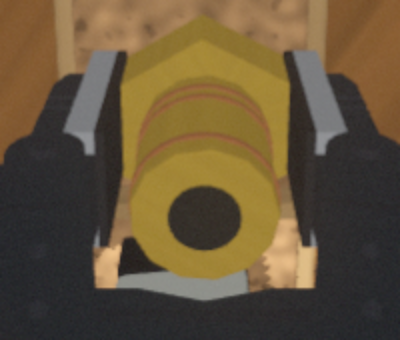

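>>> send_rows(targets=[[[0,0,-0.08],[0,0,0],1],[[0,0,-0.2],[0,0,0],1],[[0,0,-0.32],[0,0,0],1],[[0,0,-0.36],[0,0,0],1],[[0,0,-0.36],[0,0,0],1],[[0,0,-0.36],[0,0,0],1],[[0,0,-0.36],[0,0,0],1]])

```text
time_s: 15.05
ee_pos: [0.5219, 0.2228, 0.1203]
tool_rot: [-3.139, -0.0, 2.139]
force: [-0.5, 0.4, -0.7]
finger_gap: 0.0325
gripper_force: 40.3
```

```bash
cat >> h.py <<'E'
def rel(X,a):
    s=r.get_state();d=X-s["ee_pos"];c,q=np.cos(a),np.sin(a);return c*d[0]+q*d[1],-q*d[0]+c*d[1]
E
python3 - <<'E'
from h import *
s=r.get_state();print(s["ee_pos"],s["finger_gap"],s["force"])
C=cal("wrist");z=s["ee_pos"][2]+.0423
o=rel(unproj(C,(282.5,338.5),z)[0],KIT[2]);print("gland-TCP",o)
c=place(CAR,[(0,-.029-o[1],0)])[0];print(c)
plan(c[0],c[1],.12,CAR[2]+np.pi/2)
E
```

```text
[0.52190701 0.22280758 0.12030481] 0.03245848731303879 [-0.4951677   0.42640057 -0.71606006]
gland-TCP (np.float64(4.0381669123269886e-05), np.float64(-0.000291621807936605))
[ 0.52551852 -0.2137686   0.        ]
PLAN [-1.2331, -0.7729, 0.0027] [-0.0009, -0.0002, -0.0366] d 0.437 t 15.05
```

>>> send_rows(targets=[[[-0.08,-0.05,0],[0,0,0],1],[[-0.2,-0.123,0],[0,0,0],1],[[-0.32,-0.197,0],[0,0,0],1],[[-0.44,-0.27,0],[0,0,0],1],[[-0.56,-0.345,0],[0,0,0],1],[[-0.66,-0.406,0],[0,0,0],1],[[-0.7,-0.43,0],[0,0,0],1]])

```text
time_s: 15.75
ee_pos: [0.526, -0.0275, 0.1204]
tool_rot: [-3.138, -0.0, 2.134]
force: [-0.9, 1.1, -0.6]
finger_gap: 0.033
gripper_force: 40.3
```

>>> send_rows(targets=[[[-0.1,-0.064,0],[0,0,-0.01],1],[[-0.22,-0.14,0],[0,0,-0.02],1],[[-0.34,-0.22,0],[0,0,-0.03],1],[[-0.45,-0.29,0],[0,0,-0.0366],1],[[-0.533,-0.343,0],[0,0,-0.0366],1],[[-0.533,-0.343,0],[0,0,-0.0366],1],[[-0.533,-0.343,0],[0,0,-0.0366],1],[[-0.533,-0.343,0],[0,0,-0.0366],1]])

```text
time_s: 16.55
ee_pos: [0.5265, -0.211, 0.1215]
tool_rot: [3.141, -0.002, 2.256]
force: [0.3, 0.3, -1.7]
finger_gap: 0.0329
gripper_force: 40.3
```

>>> send_rows(targets=[[[0,0,0],[0,0,0],1],[[0,0,0],[0,0,0],1],[[0,0,0],[0,0,0],1]])

```text
time_s: 16.85
ee_pos: [0.5266, -0.2123, 0.1222]
tool_rot: [3.142, 0.0, 2.255]
force: [-0.4, -0.1, -1.5]
finger_gap: 0.0329
gripper_force: 40.3
```

```bash
python3 - <<'E'
from h import *
s=r.get_state();print(s["ee_pos"],s["tool_rot"],s["finger_gap"],s["force"])
c=place(CAR,[(0,-.029,0)])[0]
plan(c[0],c[1],.0102,CAR[2]+np.pi/2)
E
```

```text
[ 0.5265952  -0.21230033  0.12216586] [3.14153894e+00 9.62271595e-05 2.25528071e+00] 0.03292626304069166 [-0.37916219 -0.13598319 -1.53600209]
PLAN [-0.0025, -0.0059, 0.3732] [0.0, 0.0, 0.0005] d 0.112 t 16.85
```

>>> send_rows(targets=[[[-0.0025,-0.006,0.1],[0,0,0],1],[[-0.0025,-0.006,0.22],[0,0,0],1],[[-0.0025,-0.006,0.32],[0,0,0],1],[[-0.0025,-0.006,0.36],[0,0,0],1],[[-0.0025,-0.006,0.373],[0,0,0],1],[[-0.0025,-0.006,0.373],[0,0,0],1],[[-0.0025,-0.006,0.373],[0,0,0],1],[[-0.0025,-0.006,0.373],[0,0,0],1]])

```text
time_s: 17.65
ee_pos: [0.5264, -0.215, 0.0113]
tool_rot: [3.141, 0.002, 2.254]
force: [-0.7, -0.7, -1.4]
finger_gap: 0.0328
gripper_force: 40.3
```

```bash
python3 - <<'E'
from h import *
s=r.get_state();print(s["ee_pos"],s["tool_rot"],s["finger_gap"],s["force"])
E
```

```text
[ 0.52639752 -0.21502221  0.01126084] [3.14056158e+00 1.76088089e-03 2.25399579e+00] 0.03279704186291564 [-0.74867158 -0.73624967 -1.37304933]
```

>>> send_rows(targets=[[[0,0,0.005],[0,0,0],1],[[0,0,0.005],[0,0,0],1],[[0,0,0.005],[0,0,0],1],[[0,0,0.005],[0,0,0],0.2],[[0,0,0.005],[0,0,0],-0.1],[[0,0,0.005],[0,0,0],-0.4],[[0,0,0.005],[0,0,0],-0.4],[[0,0,0.005],[0,0,0],-0.4]])

```text
time_s: 18.45
ee_pos: [0.5254, -0.2147, 0.0085]
tool_rot: [-3.141, -0.0, 2.254]
force: [0.6, 0.3, 0.4]
finger_gap: 0.0601
gripper_force: 0.0
```

>>> send_rows(targets=[[[0,0,-0.1],[0,0,0],-0.4],[[0,0,-0.25],[0,0,0],-0.5],[[0,0,-0.4],[0,0,0],-1],[[0,0,-0.5],[0,0,0],-1],[[0,0,-0.5],[0,0,0],-1],[[0,0,-0.5],[0,0,0],-1],[[0,0,-0.5],[0,0,0],-1]])

```text
time_s: 19.15
ee_pos: [0.5247, -0.2147, 0.1575]
tool_rot: [-3.141, -0.002, 2.254]
force: [-0.3, 0.4, -0.5]
finger_gap: 0.0857
gripper_force: 0.0
```

```bash
python3 - <<'E'
from h import *
s=r.get_state();print(s["ee_pos"],s["tool_rot"])
plan(.549,.177,.17,.661+np.pi/2)
C=cal("wrist");im=cams.capture("wrist")
for k in("capacitor","gland"):
    for d in cams.silhouettes("wrist",k):
        v,u=np.nonzero(d["region"]);print(k,round(d["score"],2),d["at"],u.min(),u.max(),v.min(),v.max())
print(proj(C,place(CAR,[(0,-.029,.052),(0,-.087,.06),(0,-.029,.03)])).round())
E
```

```text
[ 0.52465899 -0.21474518  0.15753086] [-3.14054997e+00 -1.51937003e-03  2.25393272e+00]
PLAN [0.9616, 0.8872, -0.041] [-0.0003, -0.0005, 0.007] d 0.393 t 19.15
capacitor 0.66 [273.8, 284.4] 263 304 246 307
gland 0.96 [204.2, 283.5] 262 305 178 229
[[284. 211.]
 [284. 289.]
 [284. 203.]]
```

>>> send_rows(targets=[[[0.5,0.46,-0.04],[0,0,0],-1],[[0.5,0.46,-0.04],[0,0,0],-1],[[0.5,0.46,-0.04],[0,0,0],-1],[[0.5,0.46,-0.04],[0,0,0],-1],[[0.96,0.887,-0.04],[0,0,0.007],-1],[[0.96,0.887,-0.04],[0,0,0.007],-1],[[0.96,0.887,-0.04],[0,0,0.007],-1],[[0.96,0.887,-0.04],[0,0,0.007],-1]])

```text
time_s: 20.1
ee_pos: [0.5494, 0.1795, 0.17]
tool_rot: [-3.141, -0.001, 2.233]
force: [0.5, -0.5, 0.9]
finger_gap: 0.0855
gripper_force: 0.0
```

>>> send_rows(targets=[[[0,0,0],[0,0,0],-1],[[0,0,0],[0,0,0],-1],[[0,0,0],[0,0,0],-1],[[0,0,0],[0,0,0],-1]])

```text
time_s: 20.5
ee_pos: [0.5502, 0.1746, 0.1702]
tool_rot: [-3.14, 0.0, 2.23]
force: [-0.6, 0.7, 0.7]
finger_gap: 0.0852
gripper_force: 0.0
```

```bash
python3 - <<'E'
from h import *
s=r.get_state();print(s["ee_pos"],s["tool_rot"])
C=cal("wrist");np.savez("kit3.npz",*C)
im=cams.capture("wrist");cv2.imwrite("pics/w10raw.png",im)
c=proj(C,[(.549,.177,.06)])[0];print(c)
for k in("relay","transformer"):
    for d in cams.silhouettes("wrist",k):
        v,u=np.nonzero(d["region"]);print(k,round(d["score"],2),d["at"],u.min(),u.max(),v.min(),v.max())
u0,v0=int(c[0])-70,int(c[1])-75
o=cv2.resize(im[v0:v0+200,u0:u0+140],None,fx=3,fy=3,interpolation=cv2.INTER_CUBIC)
print(u0,v0);cv2.imwrite("pics/w10.png",(255*(o/255.)**.6).astype(np.uint8))
E
```

```text
[0.55023204 0.17462213 0.17024132] [-3.14046064e+00  4.24887834e-04  2.22951806e+00]
[282.90300228 204.91231994]
relay 0.69 [201.6, 284.5] 264 302 170 227
transformer 0.62 [273.4, 274.3] 251 300 237 306
212 129
```

View pics/w10.png

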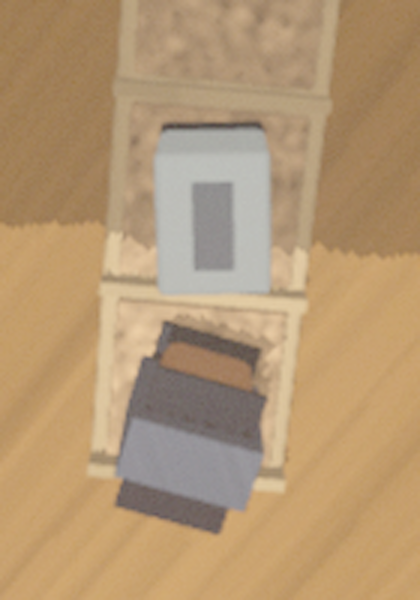

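```bash
python3 - <<'E'
from h import *
C=[v for v in np.load("kit3.npz").values()]
for n,w,a,b,z in [("relay",[(157,157),(269,154),(270,292),(160,294)],14,18,61),("trafo",[(133,415),(264,452),(245,511),(117,472)],18,9,59)]:
    w=np.array(w)/3+[212,129]
    p,f=fit(C,w,np.array([(-a,b,z),(a,b,z),(a,-b,z),(-a,-b,z)])/1e3,[.55,.15,.57]);print(n,p,f.round(1),p[2]-KIT[2])
    if n=="relay":plan(p[0],p[1],.018,p[2]+np.pi/2)
E
```

```text
relay [0.54878482 0.17778629 0.67722589] [-1.2 -1.3  1.  -1.   0.8  1.2 -0.6  1.2] 0.10972589363978258
PLAN [0.01, 0.0013, 0.5088] [-0.0001, 0.0001, -0.0057] d 0.153 t 20.65
trafo [0.58318649 0.12334359 0.35440428] [ 0.  -0.5  1.  -0.1  0.1  0.  -1.1  0.7] -0.2130957236651685
```

>>> send_rows(targets=[[[0.01,0.001,0.12],[0,0,-0.0057],-1],[[0.01,0.001,0.25],[0,0,-0.0057],-1],[[0.01,0.001,0.37],[0,0,-0.0057],-1],[[0.01,0.001,0.45],[0,0,-0.0057],-1],[[0.01,0.001,0.5],[0,0,-0.0057],-1],[[0.01,0.001,0.508],[0,0,-0.0057],-1],[[0.01,0.001,0.508],[0,0,-0.0057],-1],[[0.01,0.001,0.508],[0,0,-0.0057],-1]])

```text
time_s: 21.45
ee_pos: [0.5494, 0.1795, 0.0197]
tool_rot: [3.14, 0.001, 2.25]
force: [0.9, -0.7, -0.3]
finger_gap: 0.0855
gripper_force: 0.0
```

>>> send_rows(targets=[[[0,0,0],[0,0,0],-0.1],[[0,0,0],[0,0,0],0.1],[[0,0,0],[0,0,0],0.4],[[0,0,0],[0,0,0],1],[[0,0,0],[0,0,0],1],[[0,0,0],[0,0,0],1],[[0,0,0],[0,0,0],1],[[0,0,0],[0,0,0],1]])

```text
time_s: 22.25
ee_pos: [0.5487, 0.1792, 0.0187]
tool_rot: [3.141, 0.0, 2.25]
force: [-1.2, -0.6, 5.9]
finger_gap: 0.0276
gripper_force: 40.0
```

```bash
python3 - <<'E'
from h import *
s=r.get_state();print(s["ee_pos"],s["tool_rot"],s["finger_gap"],s["force"])
C=cal("wrist");im=cams.capture("wrist")
for d in cams.silhouettes("wrist","relay"):
    v,u=np.nonzero(d["region"]);print(round(d["score"],2),d["at"],u.min(),u.max(),v.min(),v.max())
print(proj(C,place([*s["ee_pos"][:2],s["tool_rot"][2]-np.pi/2],[(-.014,.018,.061),(.014,.018,.061),(.014,-.018,.061),(-.014,-.018,.061),(0,.018,.015)])).round())
E
```

```text
[0.54867107 0.17921233 0.0186535 ] [3.14113524e+00 3.09907682e-04 2.24993761e+00] 0.02757807827809673 [-1.19532825 -0.62036978  5.8791349 ]
0.71 [308.3, 280.3] 238 326 239 379
[[237. 287.]
 [328. 287.]
 [324. 384.]
 [240. 384.]
 [282. 235.]]
```

>>> send_rows(targets=[[[0,0,-0.08],[0,0,0],1],[[0,0,-0.2],[0,0,0],1],[[0,0,-0.32],[0,0,0],1],[[0,0,-0.36],[0,0,0],1],[[0,0,-0.36],[0,0,0],1],[[0,0,-0.36],[0,0,0],1],[[0,0,-0.36],[0,0,0],1]])

```text
time_s: 23.05
ee_pos: [0.5475, 0.1785, 0.1245]
tool_rot: [-3.139, -0.001, 2.25]
force: [0.5, -0.8, 0.6]
finger_gap: 0.0275
gripper_force: 39.5
```

```bash
python3 - <<'E'
from h import *
s=r.get_state();print(s["ee_pos"],s["finger_gap"],s["force"])
c=place(CAR,[(0,.029+.001,0)])[0];print(c)
plan(c[0],c[1],.125,CAR[2]+np.pi/2)
E
```

```text
[0.54749031 0.17851249 0.12448683] 0.02752470651698246 [ 0.49648711 -0.8183659   0.55897336]
[ 0.48846631 -0.16822951  0.        ]
PLAN [-0.7758, -0.879, -0.0001] [-0.0008, -0.0003, -0.0012] d 0.352 t 23.05
```

>>> send_rows(targets=[[[-0.07,-0.08,0],[0,0,0],1],[[-0.16,-0.18,0],[0,0,0],1],[[-0.25,-0.285,0],[0,0,0],1],[[-0.34,-0.385,0],[0,0,0],1],[[-0.43,-0.49,0],[0,0,0],1],[[-0.52,-0.59,0],[0,0,0],1],[[-0.61,-0.69,0],[0,0,0],1],[[-0.69,-0.78,0],[0,0,0],1]])

```text
time_s: 23.85
ee_pos: [0.495, -0.1309, 0.1249]
tool_rot: [-3.14, -0.002, 2.249]
force: [1.2, -0.2, -1.2]
finger_gap: 0.0274
gripper_force: 39.6
```

>>> send_rows(targets=[[[-0.06,-0.07,0],[0,0,0],1],[[-0.086,-0.099,0],[0,0,0],1],[[-0.086,-0.099,0],[0,0,0],1],[[-0.086,-0.099,0],[0,0,0],1],[[-0.086,-0.099,0],[0,0,0],1],[[-0.086,-0.099,0],[0,0,0],1]])

```text
time_s: 24.45
ee_pos: [0.4899, -0.166, 0.1263]
tool_rot: [3.141, -0.0, 2.253]
force: [0.2, 0.2, -0.9]
finger_gap: 0.0273
gripper_force: 39.6
```

```bash
python3 - <<'E'
from h import *
s=r.get_state();print(s["ee_pos"],s["tool_rot"],s["finger_gap"],s["force"])
c=place(CAR,[(0,.029+.001,0)])[0]
plan(c[0],c[1],.0137,CAR[2]+np.pi/2)
E
```

```text
[ 0.48987061 -0.166009    0.12631206] [ 3.14117956e+00 -2.17626579e-04  2.25250031e+00] 0.02731322881056778 [ 0.15234419  0.16969706 -0.88116241]
PLAN [-0.0029, -0.0085, 0.3754] [0.0001, -0.0001, -0.0004] d 0.113 t 24.45
```

>>> send_rows(targets=[[[-0.003,-0.0085,0.1],[0,0,0],1],[[-0.003,-0.0085,0.22],[0,0,0],1],[[-0.003,-0.0085,0.32],[0,0,0],1],[[-0.003,-0.0085,0.36],[0,0,0],1],[[-0.003,-0.0085,0.375],[0,0,0],1],[[-0.003,-0.0085,0.375],[0,0,0],1],[[-0.003,-0.0085,0.375],[0,0,0],1],[[-0.003,-0.0085,0.375],[0,0,0],1]])

```text
time_s: 25.25
ee_pos: [0.489, -0.17, 0.0148]
tool_rot: [3.141, 0.002, 2.25]
force: [-0.3, 0.5, -0.8]
finger_gap: 0.0278
gripper_force: 39.7
```

```bash
python3 - <<'E'
from h import *
s=r.get_state();print(s["ee_pos"],s["tool_rot"],s["finger_gap"],s["force"])
E
```

```text
[ 0.48895479 -0.17003623  0.01478828] [3.14062237e+00 1.61357714e-03 2.25010575e+00] 0.027848689020475374 [-0.27313452  0.4991558  -0.75202267]
```

>>> send_rows(targets=[[[0.003,0,0.0],[0,0,0],1],[[0.003,0,0.005],[0,0,0],1],[[0.003,0,0.005],[0,0,0],1],[[0.003,0,0.005],[0,0,0],0.3],[[0.003,0,0.005],[0,0,0],0],[[0.003,0,0.005],[0,0,0],-0.3],[[0.003,0,0.005],[0,0,0],-0.4],[[0.003,0,0.005],[0,0,0],-0.4]])

```text
time_s: 26.05
ee_pos: [0.4874, -0.1693, 0.0122]
tool_rot: [-3.142, -0.0, 2.25]
force: [-0.0, 0.5, -0.8]
finger_gap: 0.0597
gripper_force: 0.0
```

>>> send_rows(targets=[[[0,0,-0.1],[0,0,0],-0.4],[[0,0,-0.25],[0,0,0],-0.5],[[0,0,-0.4],[0,0,0],-1],[[0,0,-0.5],[0,0,0],-1],[[0,0,-0.5],[0,0,0],-1],[[0,0,-0.5],[0,0,0],-1],[[0,0,-0.5],[0,0,0],-1]])

```text
time_s: 26.75
ee_pos: [0.4866, -0.1693, 0.1611]
tool_rot: [-3.14, -0.002, 2.25]
force: [0.4, 1.2, -0.8]
finger_gap: 0.0856
gripper_force: 0.0
```

```bash
python3 - <<'E'
from h import *
s=r.get_state();print(s["ee_pos"],s["tool_rot"])
plan(.5832,.1240,.17,.36+np.pi/2)
C=cal("wrist");im=cams.capture("wrist")
for k in("capacitor","gland","relay"):
    for d in cams.silhouettes("wrist",k):
        v,u=np.nonzero(d["region"]);print(k,round(d["score"],2),d["at"],u.min(),u.max(),v.min(),v.max())
print(proj(C,place(CAR,[(0,.029,.033),(0,-.029,.03),(0,-.087,.06)])).round())
E
```

```text
[ 0.48658056 -0.16927249  0.16107385] [-3.14041451e+00 -1.61856190e-03  2.24978483e+00]
PLAN [0.5585, 0.8645, -0.0299] [-0.0005, -0.0005, 0.1015] d 0.309 t 26.75
capacitor 0.8 [336.4, 288.5] 266 304 306 371
gland 0.55 [268.9, 287.2] 265 305 244 298
relay 0.9 [205.4, 282.1] 264 304 177 237
[[285. 204.]
 [285. 271.]
 [285. 354.]]
```

>>> send_rows(targets=[[[0.28,0.43,-0.03],[0,0,0.05],-1],[[0.28,0.43,-0.03],[0,0,0.05],-1],[[0.28,0.43,-0.03],[0,0,0.05],-1],[[0.56,0.8645,-0.03],[0,0,0.1015],-1],[[0.56,0.8645,-0.03],[0,0,0.1015],-1],[[0.56,0.8645,-0.03],[0,0,0.1015],-1],[[0.56,0.8645,-0.03],[0,0,0.1015],-1],[[0.56,0.8645,-0.03],[0,0,0.1015],-1]])

```text
time_s: 27.75
ee_pos: [0.5834, 0.1281, 0.1705]
tool_rot: [-3.141, -0.002, 1.936]
force: [0.4, -0.2, 0.1]
finger_gap: 0.0853
gripper_force: 0.0
```

>>> send_rows(targets=[[[0,0,0],[0,0,0],-1],[[0,0,0],[0,0,0],-1],[[0,0,0],[0,0,0],-1],[[0,0,0],[0,0,0],-1]])

```text
time_s: 28.15
ee_pos: [0.5838, 0.1228, 0.1714]
tool_rot: [-3.142, 0.001, 1.929]
force: [0.7, 0.2, 0.1]
finger_gap: 0.0853
gripper_force: 0.0
```

```bash
cat > tf.py <<'E'
from h import *
from scipy.optimize import minimize
s=r.get_state();print(s["ee_pos"],s["tool_rot"],s["time_s"])
C=cal("wrist");im=cams.capture("wrist");cv2.imwrite("pics/tf_raw.png",im)
box=lambda a,b,z0,z1:np.array([(i*a,j*b,z) for i in(-1,1) for j in(-1,1) for z in(z0,z1)])/1e3
def ren(p,parts):
    m=np.zeros((420,560),np.uint8)
    for b in parts:cv2.fillConvexPoly(m,cv2.convexHull((proj(C,place(p,b))*16).astype(np.int32)),255,shift=4)
    return m>0
parts=[box(18,9,15,59),box(13,20,23,51)]
D=cams.silhouettes("wrist","transformer")
for d in D[:2]:
    R=d["region"];print(round(d["score"],2),d["at"])
    f=lambda p:-(ren(p,parts)&R).sum()/(ren(p,parts)|R).sum()
    o=minimize(f,[.583,.124,.36],method="Nelder-Mead",options=dict(initial_simplex=[[.583,.124,.36],[.588,.124,.36],[.583,.129,.36],[.583,.124,.46]]))
    print(o.x,o.fun)
E
python3 tf.py
```

```text
[0.58384105 0.1228189  0.17137805] [-3.14151867e+00  6.08048390e-04  1.92900737e+00] 28.15
0.68 [200.4, 280.7]
[0.58370566 0.12223535 0.40430808] -0.893361581920904
```

>>> send_rows(targets=[[[0,0,0.12],[0,0,-0.003],-1],[[0,0,0.25],[0,0,-0.003],-1],[[0,0,0.37],[0,0,-0.003],-1],[[0,0,0.45],[0,0,-0.003],-1],[[0,0,0.5],[0,0,-0.003],-1],[[0,0,0.508],[0,0,-0.003],-1],[[0,0,0.508],[0,0,-0.003],-1],[[0,0,0.508],[0,0,-0.003],-1]])

```text
time_s: 29.05
ee_pos: [0.5848, 0.1247, 0.0203]
tool_rot: [3.139, 0.0, 1.94]
force: [-1.3, 0.2, -0.0]
finger_gap: 0.0852
gripper_force: 0.0
```

>>> send_rows(targets=[[[0,0,0],[0,0,0],-0.1],[[0,0,0],[0,0,0],0],[[0,0,0],[0,0,0],0.2],[[0,0,0],[0,0,0],1],[[0,0,0],[0,0,0],1],[[0,0,0],[0,0,0],1],[[0,0,0],[0,0,0],1],[[0,0,0],[0,0,0],1]], grip_force=50)

```text
time_s: 29.85
ee_pos: [0.584, 0.1243, 0.0194]
tool_rot: [3.141, 0.0, 1.94]
force: [-1.2, -1.4, 5.6]
finger_gap: 0.0349
gripper_force: 50.7
```

```bash
python3 tf.py; python3 - <<'E'
from h import *
s=r.get_state();print(s["finger_gap"],s["force"])
E
```

```text
[0.58403638 0.12432999 0.01943283] [3.14108944e+00 4.15126507e-04 1.94039291e+00] 29.85
0.88 [307.3, 282.4]
[0.58398981 0.12299542 0.36636061] -0.9075388026607539
0.03552858349183041 [-2.22997195 -0.62844539  5.21838455]
```

>>> send_rows(targets=[[[0,0,-0.08],[0,0,0],1],[[0,0,-0.2],[0,0,0],1],[[0,0,-0.32],[0,0,0],1],[[0,0,-0.36],[0,0,0],1],[[0,0,-0.36],[0,0,0],1],[[0,0,-0.36],[0,0,0],1],[[0,0,-0.36],[0,0,0],1]])

```text
time_s: 30.65
ee_pos: [0.5826, 0.1238, 0.1248]
tool_rot: [-3.138, -0.0, 1.94]
force: [-0.4, 0.3, -3.6]
finger_gap: 0.0354
gripper_force: 50.6
```

```bash
python3 - <<'E'
from h import *
s=r.get_state();print(s["ee_pos"],s["finger_gap"],s["force"])
c=place(CAR,[(0,.087+.0012,0)])[0];print(c)
plan(c[0],c[1],.125,CAR[2]+np.pi/2)
E
```

```text
[0.58263272 0.12376702 0.12479057] 0.03538284744372896 [-0.3755594   0.33169345 -3.5945952 ]
[ 0.45173496 -0.12308477  0.        ]
PLAN [-0.6096, -0.7041, 0.0013] [-0.001, -0.0003, -0.0997] d 0.279 t 30.65
```

>>> send_rows(targets=[[[-0.07,-0.08,0],[0,0,-0.01],1],[[-0.16,-0.185,0],[0,0,-0.025],1],[[-0.25,-0.289,0],[0,0,-0.04],1],[[-0.34,-0.393,0],[0,0,-0.055],1],[[-0.43,-0.497,0],[0,0,-0.07],1],[[-0.52,-0.6,0],[0,0,-0.085],1],[[-0.58,-0.67,0],[0,0,-0.1],1],[[-0.61,-0.704,0],[0,0,-0.1],1]])

```text
time_s: 31.45
ee_pos: [0.4504, -0.1253, 0.1254]
tool_rot: [-3.139, -0.002, 2.253]
force: [1.0, 0.1, -2.0]
finger_gap: 0.0355
gripper_force: 50.8
```

>>> send_rows(targets=[[[0,0,0],[0,0,0],1],[[0,0,0],[0,0,0],1],[[0,0,0],[0,0,0],1],[[0,0,0],[0,0,0],1],[[0,0,0],[0,0,0],1]])

```text
time_s: 31.95
ee_pos: [0.4533, -0.1217, 0.1268]
tool_rot: [3.141, -0.0, 2.256]
force: [-0.3, 0.4, -2.4]
finger_gap: 0.0353
gripper_force: 50.8
```

```bash
python3 - <<'E'
from h import *
s=r.get_state();print(s["ee_pos"],s["tool_rot"],s["finger_gap"],s["force"])
c=place(CAR,[(0,.087+.0012,0)])[0]
plan(c[0],c[1],.0142,CAR[2]+np.pi/2)
E
```

```text
[ 0.45328508 -0.12168543  0.12681018] [ 3.14133835e+00 -2.50744278e-04  2.25622632e+00] 0.0352648232653195 [-0.28660467  0.40931791 -2.4015579 ]
PLAN [-0.0004, -0.007, 0.3754] [0.0001, -0.0001, 0.0008] d 0.113 t 31.95
```

>>> send_rows(targets=[[[0,-0.007,0.1],[0,0,0],1],[[0,-0.007,0.22],[0,0,0],1],[[0,-0.007,0.32],[0,0,0],1],[[0,-0.007,0.36],[0,0,0],1],[[0,-0.007,0.375],[0,0,0],1],[[0,-0.007,0.375],[0,0,0],1],[[0,-0.007,0.375],[0,0,0],1],[[0,-0.007,0.375],[0,0,0],1]])

```text
time_s: 32.75
ee_pos: [0.4522, -0.124, 0.0152]
tool_rot: [3.141, 0.001, 2.255]
force: [-0.2, -0.4, -2.4]
finger_gap: 0.0356
gripper_force: 50.9
```

>>> send_rows(targets=[[[0,0,0.004],[0,0,0],1],[[0,0,0.004],[0,0,0],1],[[0,0,0.004],[0,0,0],1]])

```text
time_s: 33.05
ee_pos: [0.4521, -0.1241, 0.0144]
tool_rot: [3.141, 0.002, 2.254]
force: [-2.4, 0.3, 9.7]
finger_gap: 0.0356
gripper_force: 52.2
```

```bash
python3 - <<'E'
from h import *
s=r.get_state();print(s["ee_pos"],s["tool_rot"],s["finger_gap"],s["force"])
E
```

```text
[ 0.45210252 -0.12414892  0.01435459] [3.14111463e+00 1.80986339e-03 2.25448186e+00] 0.035577122132140544 [-2.38954269  0.28033507  9.65231886]
```

Seated. Release, rise, back off for a look.

>>> send_rows(targets=[[[0,0,0],[0,0,0],0.1],[[0,0,0],[0,0,0],-0.1],[[0,0,0],[0,0,0],-0.3],[[0,0,0],[0,0,0],-0.4],[[0,0,0],[0,0,0],-0.4]])

```text
time_s: 33.55
ee_pos: [0.4513, -0.1239, 0.0131]
tool_rot: [-3.142, -0.0, 2.255]
force: [-0.1, 0.0, -0.1]
finger_gap: 0.0596
gripper_force: 0.0
```

>>> send_rows(targets=[[[0,0,-0.1],[0,0,0],-0.4],[[0,0,-0.25],[0,0,0],-0.5],[[0,0,-0.4],[0,0,0],-1],[[-0.1,0,-0.55],[0,0,0],-1],[[-0.25,0,-0.7],[0,0,0],-1],[[-0.29,0,-0.8],[0,0,0],-1],[[-0.29,0,-0.8],[0,0,0],-1],[[-0.29,0,-0.8],[0,0,0],-1]])

```text
time_s: 34.35
ee_pos: [0.5065, -0.1916, 0.2534]
tool_rot: [3.141, 0.001, 2.254]
force: [-0.6, -0.2, -0.2]
finger_gap: 0.0853
gripper_force: 0.0
```

>>> send_rows(targets=[[[0,0,0],[0,0,0],-1],[[0,0,0],[0,0,0],-1],[[0,0,0],[0,0,0],-1]])

```text
time_s: 34.65
ee_pos: [0.5056, -0.1907, 0.2523]
tool_rot: [-3.141, -0.001, 2.256]
force: [-0.8, -0.3, -1.0]
finger_gap: 0.0853
gripper_force: 0.0
```

```bash
python3 - <<'E'
from h import *
s=r.get_state();print(s["ee_pos"])
C=cal("wrist");im=cams.capture("wrist")
for q in proj(C,place(CAR,np.array([(0,87,54),(0,29,56),(0,-29,52),(0,-87,60)])/1e3)):cv2.circle(im,tuple(int(v) for v in q),3,(0,255,0),1);print(q)
for q in proj(C,place(CAR,np.array([(x,y,18) for y in(116,58,0,-58,-118) for x in (-30,30)])/1e3)):cv2.circle(im,tuple(int(v) for v in q),3,(0,0,255),1)
cv2.imwrite("pics/w11.png",cv2.resize(im[0:330,150:430],None,fx=1.8,fy=1.8,interpolation=cv2.INTER_CUBIC))
E
```

```text
[ 0.50564163 -0.1907214   0.25225708]
[283.41258069  90.89018509]
[283.22415204 155.84250315]
[283.03633609 213.99239274]
[282.88801993 271.04752956]
```

View pics/w11.png

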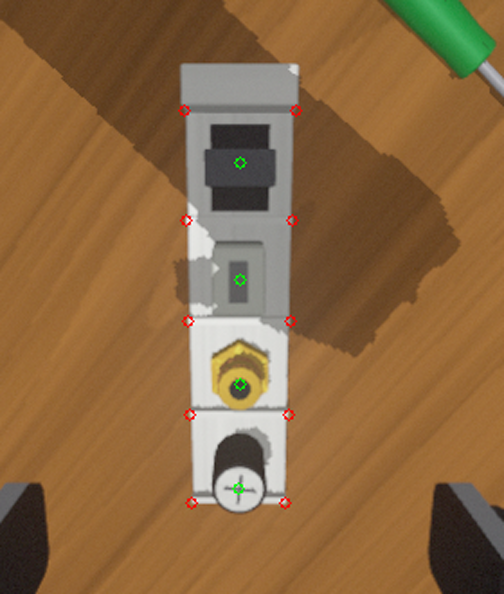

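The picture shows the transformer at (240,165), relay at (239,282), gland at (240,387) and capacitor at (239,490). All stand upright, within about 2 mm of their bay centres, and in the reversed order from the stop at the top.

```bash
python3 -c "
from cell import r
print(r.close_job())"
```

```text
the job is handed in; nothing more can be done
None
```

All four components stand upright and released in the aluminium rack in reverse order (transformer next to the stop, then relay, gland and capacitor), each within about 2 mm of its bay centre, and the job was handed in at about 35 s of the 102 s allowed.

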